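Clip a check weight onto a load cell's eye

TASK

Hang the check weight on the load cell: press the sprung gate of its snap hook against the cell's eye until the eye slips inside and the gate springs shut, then let the weight down gently, without dropping it, so that it hangs free and still from the eye. The cell is rated for 30 N, so never push or jolt it with the weight harder than that, and leave the other things on the bench where they are.

Things in the scene. Friction and masses are not known exactly. Their poses are not given: they have to be found in the camera images.
- stand: load-cell stand, fixed: base plate 170 x 110 x 12 mm, steel column 18 mm across (axis x=50 mm, top 238 mm up), on it a clamped head: 44 mm clamp block, level aluminium beam x=29 to -67, 26 wide, 26 high, and a steel eye on the beam's free end at mid-height. Origin: centre of the base's underside; x from eye to column, z up. The head does not slip when pushed
- under_eye (a point): point at bench level straight below the axis of the eye's outermost bar (stand x=-113, y=0 mm); axes as the stand's. The eye is a rigid level ring of 8 mm bar, 30 mm inside, centre 19 mm further along x; the hook must take in its outer bar. Height not measured: the head stays clamped where the last user left it, eye axis 155 to 205 mm above the bench; feel or look
- under_beam (a point): point at bench level straight below the free part of the beam (stand x=-35, y=0 mm); axes as the stand's. The beam's flat top, 26 mm wide, lies 13 mm above the eye's axis, so touching down on it tells the eye's height; nothing stands over it here
- check_weight: steel weight, 0.38 to 0.54 kg, upright: disc 48 mm across, 34 high, with a rigid upright snap hook on top (D shape, 45 mm wide, 9 to 10 thick, top 126.5 mm up, 27 wide inside). Origin: centre of the underside; z up; hook in the x-z plane, gate on +x, spine on -x. To clip: hook upright, x along the stand's x, gate towards the eye
- hook_spine (a point): place to grip: middle of the hook's flat spine, 9 mm wide in x, 10 thick in y, straight for 22 mm below and 8 mm above this point, which is at x=-18, z=98 mm in the weight's frame; axes as the weight's. Grip across y with the pads mostly on the -x side (pads at x < -12 mm), so that they keep out of the inside of the hook, where the eye's bar goes
- gate_middle (a point): middle of the shut gate, x=18, z=84 mm in the weight's frame; axes as the weight's. The eye's bar must meet the gate within 7 mm above or below this height (rigid nose above from z=96, hinge and frame below from z=66), move in to x=-4, then the hook goes down: the gate shuts behind the bar once the bar is above about z=97
- hook_seat (a point): point under the hook's bend where the eye's bar axis lies when the weight hangs: x=0, z=113.5 mm in the weight's frame, so the hook is let down some 30 mm after the bar has passed the gate; axes as the weight's
- gate (a joint): angle of the gate, a 7 mm rod 30 mm long hinged at its foot (x=18, z=66 mm in the weight's frame): 0 = shut against the nose, grows as it is pushed inward, up to 1.45 rad. A spring shuts it: about 3 N at its middle starts it, up to about 10 N pushes it wide
- buffer_b: bystander: closed clear bottle with a screw cap, 60 mm across, 103 mm tall, standing right of the stand; origin at the centre of its underside
- beaker_100: bystander: clear beaker, 55 mm across, 70 mm tall, standing left of the stand; origin at the centre of its underside
- timer: bystander: flat desk timer 64 x 60 x 20 mm, lying left of the work; origin at the centre of its underside
- hex_key: bystander: small angled hex key with a moulded grip, 31 x 75 x 8 mm, lying front left; origin at the centre of its underside
- driver_blue: bystander: screwdriver 161 mm long, 21 mm high, lying near the bench's front edge; origin at the centre of its underside
Things that resemble listed ones, but are neither listed nor needed, are in the scene too. What is shaped like the check_weight but orange or turquoise is not meant.

How it is judged (in metres and radians):
On the way:
1. the eye presses the hook's gate well open (value of joint gate above 0.5 rad and contact force between check_weight and stand above 0.5 N), for 0.05 s.
At the end, for the whole second after the job is handed in: The weight hangs from the eye alone: the eye's outer bar is inside the hook under its bend (bend within about 1 cm of the bar), the gate is shut (under 0.1 rad), the weight is clear of the bench by over 30 mm, upright within 0.2 rad and still (under 0.03 m/s and 0.4 rad/s) (value of joint gate below 0.1 rad and x of hook_seat in the frame of stand between -0.122 and -0.1 m and y of hook_seat in the frame of stand between -0.014 and 0.014 m and height (world z) of check_weight between 0.03 and 0.105 m and angle between check_weight's own z axis and vertical below 0.2 rad and contact force between check_weight and stand above 2 N and linear speed of check_weight below 0.03 m/s and angular speed of check_weight below 0.4 rad/s); the robot touches nothing.
It fails at once if the weight presses or jolts the load-cell stand with more than 30 N (contact force between check_weight and stand above 30 N).
It fails at once if the weight is dropped (moves faster than 0.35 m/s with the fingers off it) (contact force between the fingers and check_weight below 0.1 N and linear speed of check_weight above 0.35 m/s).
It fails at once if a bystander is shifted by more than 3 cm (distance of any of buffer_b, beaker_100, timer, hex_key, driver_blue from where it was at the start of the episode above 0.03 m).
It also fails if it takes over 58 s, if anything falls off the work surface, if the arm or the gripper's body presses on something with over 40 N, if the wrist force passes 120 N, or if a joint passes its speed limit or range.

ROBOT

A 6-joint arm with a two-finger parallel gripper is mounted at the origin on a cart in front of the work surface, level with it; the furniture and walls round the work are solid. World frame = base frame: x ahead of the robot, y to its left, z up, the work surface at z = 0. Lengths are in m, angles in degrees, forces in N, time in s.
With the tool pointing down it reaches from about 0.425 to 0.95 m from the base axis. Payload 14.7 kg.
Tool frame: the origin (TCP) lies at the very end of the fingers, on their centre line; the grasp point (between the pads) lies 19 mm behind it; z points along the fingers, y is the line along which they close (so a half turn about z gives the same grasp; the last joint's range is limited). The gripper opens to 85 mm and grips with 20 to 120 N. Pads are 22 mm wide; open, the fingers measure 114 mm over their backs; the gripper's body (76 mm by 85 mm) begins 54 mm behind the grasp point. The pads swing forward as they close: fully open they stand 13 mm farther back than shut.
Start: joints at [65.798, 27.513, 91.461, -0, 61.026, -2.67], TCP at [0.239, 0.605, 0.231] pointing down, gripper open.
Joint ranges: [-157.49, 157.49], [-46.99, 117.5], [13.45, 153.17], [-89.5, 269.5], [5.16, 153.95], [-167.48, 167.48]. Speed limits (degrees/s): [108.29, 108.29, 136.94, 172.46, 172.46, 172.46].

INTERFACE

Orientations are given as a 3x3 rotation matrix whose columns are the frame's x, y, z axes.
In Python, from workcell import ctrl gives the robot as it stands.
- The arm moves only by the shell command python3 -m crank 'ROWS' [FORCE]. ROWS is JSON, one flat list of numbers, 7 for each row, row after row: the closure, from 0 (fully open) to 1 (shut), then the shift along the tool's x, y, z in mm, then the turn, a rotation vector about the tool's x, y, z in degrees. In form: [claw, dx, dy, dz, rx, ry, rz, claw, dx, dy, dz, rx, ry, rz, ...]. A call has exactly 5 rows; each row is the pose to reach, as a shift and turn from the pose commanded when the call began, along the tool's axes at that moment; what a row does not reach only later rows make up. A row lasts 1/8 s, in which the tool goes at most 62.5 mm and 10.7 degrees, less where a joint would pass 70% of its speed; a pose out of reach is approached as far as the arm can. A call with a gripper value outside its range is refused whole. The fingers move at their own pace and stop on an object; FORCE is the grip in N (left out, the last holds). Time passes only in rows, so rows that repeat a pose let the fingers close, or fill a call up. It gives the time, the measured TCP pose, the force, the opening and the grip force at its end, in the units of the state.
- ctrl.state(): the state, without advancing time (a new reading comes with each control period).
- ctrl.snapshot(name): name is "scene" or "side" or "wrist"; returns the picture (384x512x3 uint8, red, green, blue); there is no depth.
- ctrl.camera_model(name): a dict with "camera_matrix" (3x3 intrinsics, pixels), "R" (3x3) and "t" (3): a world point X has camera coordinates R X + t. Camera axes: x right, y down, z forward; pixel columns grow to the right and rows downward; lengths in m; the calibration is good to about 2 mm. The wrist camera is an equidistant fisheye: a pixel r from the principal point sees the ray r / f radians off the axis. A picture is of the moment at which its call begins: read the wrist's pose just before it. camera_model takes no time and is no camera call; for the wrist camera it gives the pose at the moment of the call.
- ctrl.finish_job(): hands the job in; it is judged then, once.
The state is a dict: "t": time; "q": joint angles; "joint_vel": joint speeds; "joint_torque": joint torques, N m; "eef_pos": TCP position; "ee_rot": TCP orientation; "contact_force": force on the tool from outside, world axes, zero at the start; "wrist_torque": the same for the moment, N m; "grip_width": finger opening in m; "grip_force": force on a finger pad.
Only numpy, scipy, OpenCV 4.12 (cv2) and the standard library are available. Lean on these libraries where they do the work, as an engineer would, in place of code of your own. Each camera call takes 0.05 s, during which the arm holds its last target. There are 200 camera calls.

## Working session

There is one attempt and no reset: what is moved stays moved. The work goes in short steps, Python scripts to look and compute and a shell command to move; the robot and the scene stay as the last step left them, time stands still between calls to the robot, and variables do not carry over. Pictures are saved under pics/ and viewed, at most 14 in all, crops included, and the job is handed in when it is done.

```bash
mkdir -p pics; ls; python3 - <<'E'
from workcell import ctrl
import cv2, numpy as np
np.set_printoptions(precision=4,suppress=True)
for n in ("scene","side"):
    im=ctrl.snapshot(n); cv2.imwrite(f"pics/{n}0.png",cv2.resize(im[:,:,::-1],(768,576),interpolation=cv2.INTER_CUBIC)); np.save(f"pics/{n}0.npy",im)
    c=ctrl.camera_model(n); print(n,c["camera_matrix"],-c["R"].T@c["t"],c["R"])
s=ctrl.state(); print(s)
E
```

```text
pics
scene [[389.5794   0.     256.259 ]
 [  0.     389.5794 196.1691]
 [  0.       0.       1.    ]] [-0.1009  0.4976  0.6704] [[-0.602  -0.7985 -0.0063]
 [-0.4825  0.37   -0.7939]
 [ 0.6363 -0.4749 -0.608 ]]
side [[400.8717   0.     247.7512]
 [  0.     400.8717 192.5657]
 [  0.       0.       1.    ]] [0.1495 1.0575 0.6322] [[-0.9366 -0.3504  0.0043]
 [-0.1595  0.4151 -0.8957]
 [ 0.3121 -0.8396 -0.4446]]
{'t': 0.1, 'q': array([65.7968, 27.5457, 91.4914,  0.0015, 61.0259, -2.67  ]), 'joint_vel': array([-0.0682, -0.0801, -0.0584,  0.0051,  0.0242,  0.0159]), 'joint_torque': array([  0.0009, -95.2253, -43.1038,   0.    ,   0.0053,   0.    ]), 'eef_pos': array([0.2384, 0.6043, 0.2307]), 'ee_rot': array([[-0.9302,  0.3671, -0.0005],
       [ 0.3671,  0.9302, -0.001 ],
       [ 0.0001, -0.0011, -1.    ]]), 'contact_force': array([-0.3232,  0.4791, -0.6335]), 'wrist_torque': array([ 0.0139, -0.0616,  0.0218]), 'grip_force': 0.0, 'grip_width': 0.08515228296030414}
```

View pics/scene0.png

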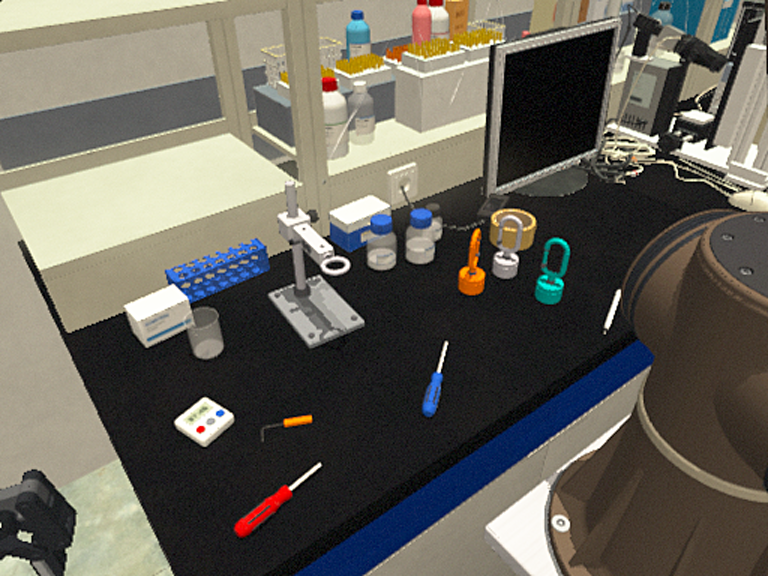

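View pics/side0.png

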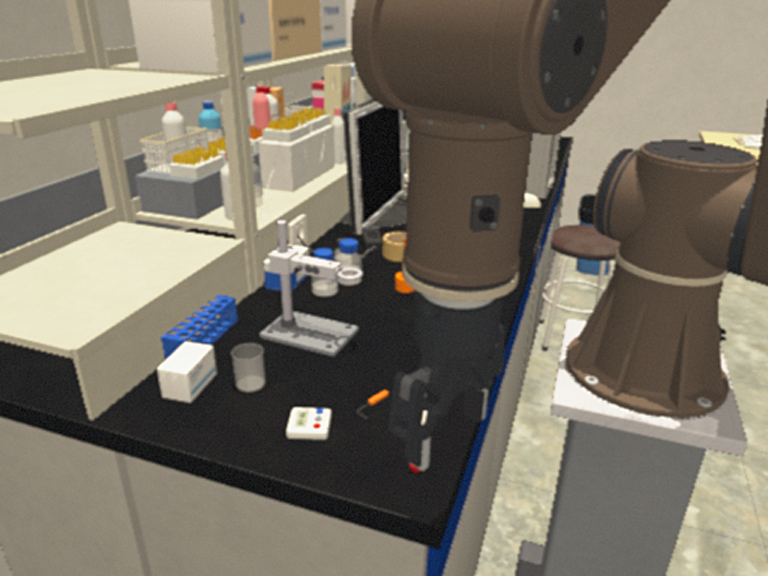

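The scene view shows the silver weight at about (508,245) of 768x576, between the orange (472,265) and turquoise (550,275) ones. The stand is at (315,300) with its eye at (336,266). The side view shows the stand and eye (350,275), but the arm hides the weight. I'll zoom in next.

```bash
cat > h.py <<'E'
from workcell import ctrl
import cv2, numpy as np
np.set_printoptions(precision=4,suppress=True)
def ray(n,px,c=None):
    c=c or ctrl.camera_model(n); K=c["camera_matrix"]
    d=c["R"].T@np.linalg.solve(K,[px[0],px[1],1.]); return -c["R"].T@c["t"],d/np.linalg.norm(d)
def onz(n,px,z):
    o,d=ray(n,px); return o+d*(z-o[2])/d[2]
def proj(n,X):
    c=ctrl.camera_model(n); p=c["camera_matrix"]@(c["R"]@np.asarray(X,float)+c["t"]); return p[:2]/p[2]
def tri(rays):
    A=sum(np.eye(3)-np.outer(d,d) for o,d in rays); b=sum((np.eye(3)-np.outer(d,d))@o for o,d in rays)
    return np.linalg.solve(A,b)
E
python3 - <<'E'
import cv2,numpy as np
im=np.load('pics/scene0.npy')[:,:,::-1]
a=cv2.resize(im[115:240,170:270],None,fx=4.5,fy=4.5,interpolation=cv2.INTER_CUBIC)
b=cv2.resize(im[130:210,300:370],None,fx=5,fy=5,interpolation=cv2.INTER_CUBIC)
m=np.zeros((563,800,3),np.uint8); m[:a.shape[0],:a.shape[1]]=a; m[:b.shape[0],450:450+b.shape[1]]=b
cv2.imwrite('pics/z1.png',m)
E
```

```text
(no output)
```

View pics/z1.png

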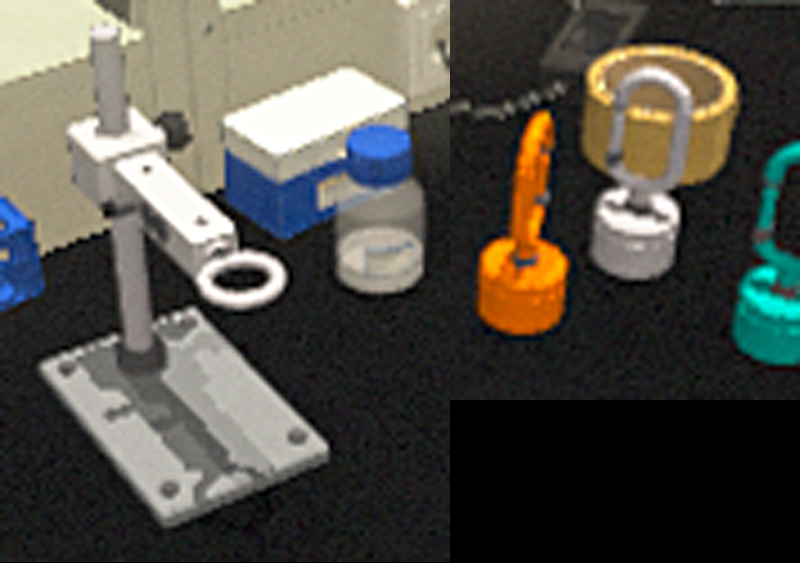

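```bash
python3 - <<'E'
from h import *
f=lambda u,v:(170+u/4.5,115+v/4.5); g=lambda u,v:(300+(u-450)/5,130+v/5)
C=[onz("scene",f(*p),.012)[:2] for p in [(40,368),(200,310),(328,450),(165,520)]]
C=np.array(C);print("corners",C); c=C.mean(0)
for i in range(4): print(np.linalg.norm(C[i]-C[(i+1)%4]))
ex=(C[0]+C[1]-C[2]-C[3]); ex/=np.linalg.norm(ex); print("centre",c,"ex",ex,np.degrees(np.arctan2(ex[1],ex[0])))
for z in (.155,.165,.175,.185,.195,.205):
    P=proj("scene",[*(c-.094*ex),z]); print(z,(P-[170,115])*4.5, onz("scene",f(243,279),z)[:2]-c, )
im=np.load('pics/side0.npy')
print("column top", (proj("scene",[*(c+.05*ex),.238])-[170,115])*4.5)
print("side ctr ring px768",[ proj("side",[*(c-.094*ex),z])*1.5 for z in(.155,.18,.205)])
print("disc top",onz("scene",g(636,213),.034),"spine",onz("scene",g(686,128),.098), "top",onz("scene",g(655,72),.124),"hinge",onz("scene",g(613,155),.066))
w=onz("scene",g(636,213),.034); print((proj("scene",[w[0],w[1],0])-[300,130])*5+[450,0])
for n,p,z in (("buffer",(380,265),0),("other bottle",(420,262),0),("orange",(472,292),0),("turq",(549,301),0),("tape",(513,246),0)): print(n,onz("scene",np.array(p)/1.5,z))
E
```

```text
corners [[0.7167 0.1558]
 [0.7087 0.0444]
 [0.5447 0.0599]
 [0.5507 0.1666]]
0.1116133490655966
0.16479475114944112
0.10681634704146227
0.1663898839640804
centre [0.6302 0.1067] ex [ 0.9968 -0.0794] -4.554821303633293
0.155 [243.7211 286.9   ] [-0.0875  0.0038]
0.165 [242.6167 270.8166] [-0.1     0.0113]
0.175 [241.4972 254.5132] [-0.1125  0.0189]
0.185 [240.3622 237.9852] [-0.125   0.0264]
0.195 [239.2116 221.228 ] [-0.1374  0.0339]
0.205 [238.0448 204.2367] [-0.1499  0.0414]
column top [106.816   32.7924]
side ctr ring px768 [array([353.4841, 275.0174]), array([353.3617, 262.7914]), array([353.2369, 250.319 ])]
disc top [ 0.5118 -0.2543  0.034 ] spine [ 0.4923 -0.2627  0.098 ] top [ 0.5166 -0.259   0.124 ] hinge [ 0.5308 -0.2498  0.066 ]
[629.1142 260.6517]
buffer [ 0.6836 -0.0774  0.    ]
other bottle [ 0.6427 -0.1483  0.    ]
orange [ 0.5053 -0.1618  0.    ]
turq [ 0.3985 -0.2557  0.    ]
tape [ 0.5692 -0.3421  0.    ]
```

```bash
cat >> h.py <<'E'
def go(p,head=None,s=None):
    "shift in tool axes (mm) and rz (deg) to world p, heading of tool y"
    s=s or ctrl.state(); R=s["ee_rot"]; d=R.T@(np.asarray(p)-s["eef_pos"])*1e3
    h0=np.degrees(np.arctan2(R[1,1],R[0,1])); rz=0 if head is None else -((head-h0+180)%360-180)
    return d.round(1),round(rz,1)
def st():
    s=ctrl.state(); print(round(s["t"],3),s["eef_pos"],"F",s["contact_force"].round(2),"T",s["wrist_torque"].round(2),"w",round(s["grip_width"]*1e3,1),"g",round(s["grip_force"],1),"h",np.degrees(np.arctan2(s["ee_rot"][1,1],s["ee_rot"][0,1])).round(2),"tilt",s["ee_rot"][:,2].round(4))
E
python3 - <<'E'
from h import *
st(); print(go([.597,.109,.235],85.4))
E
```

```text
0.1 [0.2384 0.6043 0.2307] F [-0.32  0.48 -0.63] T [ 0.01 -0.06  0.02] w 85.2 g 0.0 h 68.47 tilt [-0.0005 -0.001  -1.    ]
(array([-515.4, -329.1,   -3.9]), np.float64(-16.9))
```

```bash
python3 -m crank '[1,-515,-329,-4,0,0,-17, 1,-515,-329,-4,0,0,-17, 1,-515,-329,-4,0,0,-17, 1,-515,-329,-4,0,0,-17, 1,-515,-329,-4,0,0,-17]' 30; python3 - <<'E'
from h import *
st(); print(go([.597,.109,.215],85.4))
E
```

```text
t: 0.72
eef_pos: [0.4211, 0.3519, 0.2332]
ee_rot: [[-0.997, 0.079, -0.0], [0.079, 0.997, -0.0], [0.0, -0.0, -1.0]]
contact_force: [0.7, 0.7, 0.2]
grip_width: -0.0001
grip_force: 0.0
0.725 [0.4211 0.3519 0.2332] F [0.73 0.74 0.23] T [ 0.01 -0.03  0.03] w -0.1 g 0.0 h 85.48 tilt [-0.0001 -0.0001 -1.    ]
(array([-194.5, -228.3,   18.3]), np.float64(0.1))
```

```bash
python3 -m crank '[1,-195,-228,0,0,0,0, 1,-195,-228,0,0,0,0, 1,-195,-228,0,0,0,0, 1,-195,-228,0,0,0,0, 1,-195,-228,18,0,0,0]'; python3 - <<'E'
from h import *
im=ctrl.snapshot("side"); cv2.imwrite("pics/side1.png",cv2.resize(im[:,:,::-1],(768,576))); 
im=ctrl.snapshot("wrist"); cv2.imwrite("pics/w1.png",cv2.resize(im[:,:,::-1],(768,576)));np.save("pics/w1.npy",im)
c=ctrl.camera_model("wrist"); print(c["camera_matrix"],-c["R"].T@c["t"],c["R"])
st()
E
```

```text
t: 1.35
eef_pos: [0.5986, 0.1088, 0.216]
ee_rot: [[-0.997, 0.08, 0.002], [0.08, 0.997, 0.0], [-0.002, 0.0, -1.0]]
contact_force: [-0.3, 0.4, 0.8]
grip_width: -0.0001
grip_force: 0.0
[[297.3186   0.     252.7842]
 [  0.     297.3186 191.7449]
 [  0.       0.       1.    ]] [0.5314 0.1134 0.3557] [[ 0.0837  0.9965  0.0002]
 [ 0.961  -0.0808  0.2644]
 [ 0.2635 -0.0219 -0.9644]]
1.45 [0.5983 0.1069 0.2134] F [-0.46  0.19 -0.7 ] T [ 0.03 -0.01 -0.01] w 0.2 g 0.0 h 85.26 tilt [-0.0014 -0.0011 -1.    ]
```

View pics/w1.png

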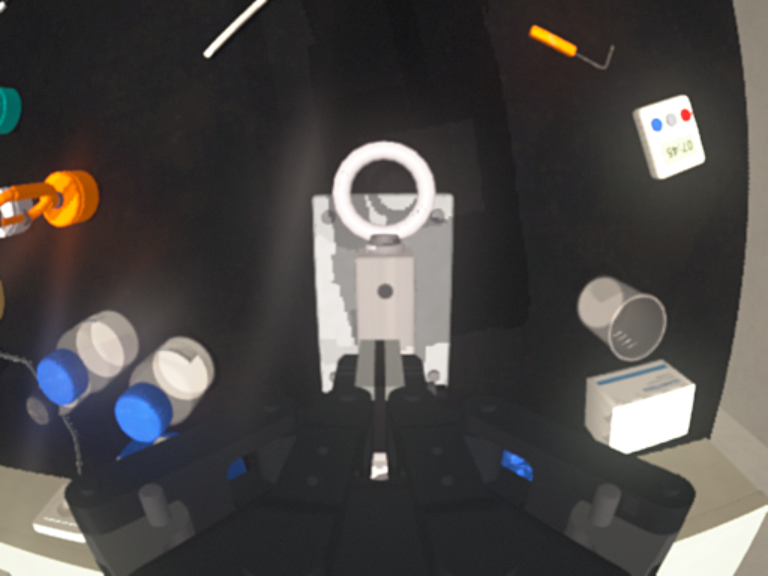

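The wrist view shows the ring centred at (384,192) with an outer diameter of about 104 px, the beam at (385,290), and the tool over the beam. I'll compute the eye position and feel down to the beam.

```bash
cat >> h.py <<'E'
def wray(px,c):
    K=c["camera_matrix"]; x=(px[0]-K[0,2])/K[0,0]; y=(px[1]-K[1,2])/K[1,1]; r=np.hypot(x,y)+1e-12
    d=np.array([x/r*np.sin(r),y/r*np.sin(r),np.cos(r)]); return -c["R"].T@c["t"],c["R"].T@d
def wz(px,z,c):
    o,d=wray(px,c); return o+d*(z-o[2])/d[2]
E
python3 - <<'E'
from h import *
c=ctrl.camera_model("wrist"); f=lambda *p:(p[0]/1.5,p[1]/1.5)
for z in (.155,.160,.165):
    q=[wz(f(*p),z,c) for p in((332,192),(436,192),(384.5,142),(384.5,241))]
    print(z,np.linalg.norm(q[0]-q[1]),np.linalg.norm(q[2]-q[3]),np.mean(q[:2],0),np.mean(q,0))
print("plate front corners",[wz(f(*p),.012,c) for p in((313,197),(452,195))])
print("beam edges",[wz(f(*p),.173,c) for p in((357,300),(413,300))])
E
python3 -m crank '[1,0,0,12,0,0,0, 1,0,0,24,0,0,0, 1,0,0,33,0,0,0, 1,0,0,33,0,0,0, 1,0,0,33,0,0,0]'
```

```text
0.155 0.04672433264257132 0.04486522264625719 [0.542  0.1148 0.155 ] [0.5421 0.1149 0.155 ]
0.16 0.045560396361012376 0.04374759811392473 [0.5418 0.1147 0.16  ] [0.5418 0.1148 0.16  ]
0.165 0.04439646007945342 0.04262997358159238 [0.5415 0.1147 0.165 ] [0.5416 0.1148 0.165 ]
plate front corners [array([0.5487, 0.0607, 0.012 ]), array([0.556 , 0.1679, 0.012 ])]
beam edges [array([0.586 , 0.0993, 0.173 ]), array([0.588 , 0.1233, 0.173 ])]
t: 2.08
eef_pos: [0.5967, 0.1114, 0.1826]
ee_rot: [[-0.997, 0.078, 0.0], [0.078, 0.997, 0.0], [-0.0, 0.0, -1.0]]
contact_force: [-0.4, -0.3, 0.3]
grip_width: -0.0
grip_force: 0.0
```

```bash
python3 -m crank '[1,0,0,2,0,0,0, 1,0,0,4,0,0,0, 1,0,0,6,0,0,0, 1,0,0,7,0,0,0, 1,0,0,7,0,0,0]' | grep -E "eef|contact"; python3 - <<'E'
from h import *
for _ in range(2): ctrl.snapshot("wrist"); st()
E
```

```text
eef_pos: [0.5966, 0.1109, 0.1752]
contact_force: [-0.5, 0.7, 0.4]
2.75 [0.5967 0.111  0.1753] F [-0.41 -0.24  0.34] T [-0.05  0.01  0.05] w -0.2 g 0.0 h 85.47 tilt [-0.0001 -0.     -1.    ]
2.8 [0.5967 0.111  0.1754] F [0.02 0.57 0.44] T [-0.01 -0.02 -0.02] w -0.0 g 0.0 h 85.47 tilt [ 0.  0. -1.]
```

```bash
python3 -m crank '[1,0,0,1,0,0,0, 1,0,0,2,0,0,0, 1,0,0,3,0,0,0, 1,0,0,3,0,0,0, 1,0,0,3,0,0,0]' | grep -E "eef|contact"
```

```text
eef_pos: [0.5967, 0.111, 0.1723]
contact_force: [-0.3, -0.1, 0.4]
```

```bash
python3 -m crank '[1,0,0,1,0,0,0, 1,0,0,2,0,0,0, 1,0,0,3,0,0,0, 1,0,0,3,0,0,0, 1,0,0,3,0,0,0]' | grep -E "eef|contact"
```

```text
eef_pos: [0.5967, 0.111, 0.1693]
contact_force: [0.8, 0.1, 0.0]
```

```bash
python3 -m crank '[1,0,0,1,0,0,0, 1,0,0,2,0,0,0, 1,0,0,2,0,0,0, 1,0,0,2,0,0,0, 1,0,0,2,0,0,0]' | grep -E "eef|contact"
```

```text
eef_pos: [0.5968, 0.111, 0.1686]
contact_force: [-6.7, -0.7, 18.9]
```

```bash
python3 -m crank '[1,0,0,-40,0,0,0, 1,0,0,-70,0,0,0, 0.4,60,-60,-80,0,0,-5, 0.4,90,-120,-80,0,0,-15, 0.4,90,-180,-80,0,0,-25]' | grep -E "eef|contact"; python3 - <<'E'
from h import *
st(); print(go([.490,-.262,.25],109))
E
```

```text
eef_pos: [0.4985, -0.0335, 0.2474]
contact_force: [0.3, 0.2, 0.8]
5.3 [ 0.4985 -0.0335  0.2474] F [0.31 0.22 0.81] T [-0.04 -0.01 -0.  ] w 51.3 g 0.0 h 109.63 tilt [ 0. -0. -1.]
(array([  84.8, -212.4,   -2.6]), np.float64(0.6))
```

```bash
python3 -m crank '[0.4,85,-212,-3,0,0,0, 0.4,85,-212,-3,0,0,0, 0.4,85,-212,-3,0,0,0, 0.4,85,-212,-3,0,0,0, 0.4,85,-212,-3,0,0,0]' | grep -E "eef|contact"; python3 - <<'E'
from h import *
im=ctrl.snapshot("wrist"); im=ctrl.snapshot("wrist"); cv2.imwrite("pics/w2.png",cv2.resize(im[:,:,::-1],(768,576)));np.save("pics/w2.npy",im)
st()
im=ctrl.snapshot("scene"); np.save("pics/s2.npy",im)
E
```

```text
eef_pos: [0.4898, -0.2637, 0.2499]
contact_force: [1.3, 0.3, -0.4]
6.025 [ 0.4898 -0.2608  0.2499] F [-0.16 -0.26  0.15] T [ 0.03 -0.04 -0.08] w 51.0 g 0.0 h 109.19 tilt [-0.0004  0.0005 -1.    ]
```

View pics/w2.png

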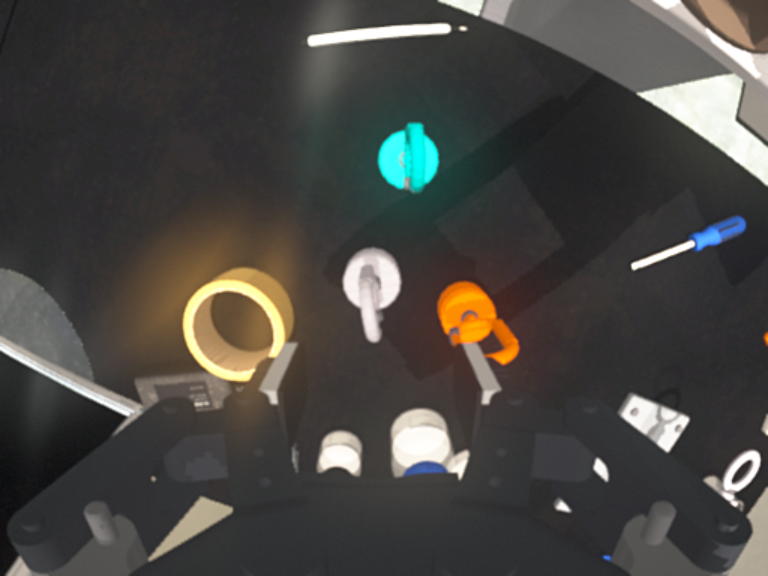

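The wrist view shows the silver disc at (372,279) with its hook running to (374,338), orange at (468,312) and turquoise at (408,158). I'll zoom in on the hook.

```bash
python3 - <<'E'
import cv2,numpy as np
im=np.load('pics/w2.npy')[:,:,::-1]
cv2.imwrite('pics/z2.png',cv2.resize(im[155:235,215:285],(700,800),interpolation=cv2.INTER_CUBIC)[:600])
im=np.load('pics/w2.npy')[160:235,220:285]; print(im[44:70:3,14:40].max(2))
E
```

```text
[[ 69  67  81 119 159 196 213 230 239 242 244 245 242 235 222 203 202 200
  205 237 246 235 204 167 118  76]
 [ 71  71  72  72  67  70 131 215 242 245 247 249 247 243 234 209 156 123
  113 102  80  62  61  63  65  65]
 [ 72  70  73  71  69  64 105 192 238 243 246 248 249 245 238 224 188 162
  143 127 112  83  65  62  61  62]
 [ 69  71  70  71  67  64  70 130 215 241 245 247 247 246 241 232 210 175
  148 127 108  81  63  61  64  60]
 [ 67  67  67  67  66  68  62  93 170 232 242 243 244 244 243 238 225 186
  126  79  61  59  63  63  63  65]
 [ 67  66  68  66  65  67  66  68 115 199 237 242 243 243 242 237 227 203
  162 122  84  64  60  58  62  60]
 [ 71  68  66  64  67  71  68  65  76 134 204 233 236 237 239 237 231 217
  186 150 102  63  59  60  63  59]
 [ 66  66  66  68  68  69  70  69  65  74 125 188 224 228 227 225 225 214
  184 125  77  64  66  63  62  62]
 [ 70  69  70  69  70  70  68  65  64  63  60  61  70  93 111 116 111  96
   75  66  69  70  69  72  68  69]]
```

View pics/z2.png

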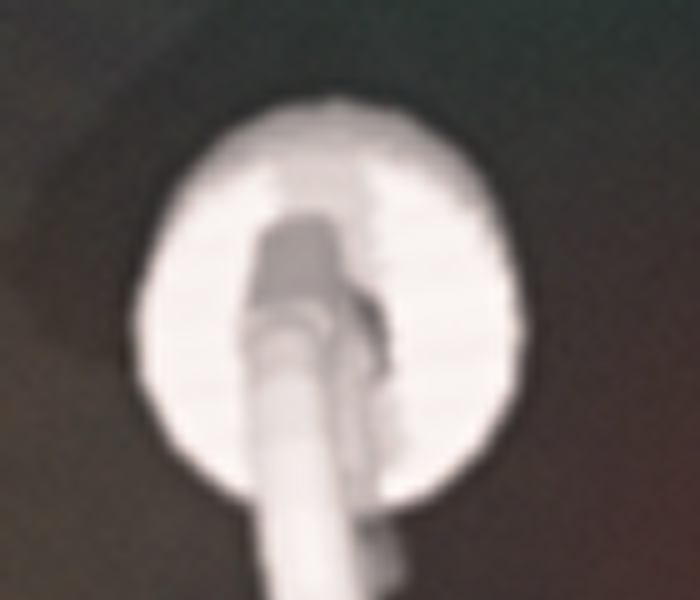

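```bash
python3 - <<'E'
from h import *
c=ctrl.camera_model("wrist")
print("cam",-c["R"].T@c["t"])
l,r=wz((228.5,188),.034,c),wz((267.5,188),.034,c); far=wz((248.5,206),.034,c); print("disc",np.linalg.norm(l-r),(l+r)/2,"far",far)
l,r=wz((228.5,185),.034,c),wz((267.5,185),.034,c); print("disc",(l+r)/2)
for z in (.11,.118,.1265):
  a,b,m=wz((244,188),z,c),wz((248,227),z,c),wz((245,205),z,c); d=b-a; print(z,a,m,b,np.linalg.norm(d),np.degrees(np.arctan2(d[1],d[0])))
E
```

```text
cam [ 0.4264 -0.2815  0.3922]
disc 0.048653020464357995 [ 0.5169 -0.2558  0.034 ] far [ 0.539  -0.2475  0.034 ]
disc [ 0.5133 -0.257   0.034 ]
0.11 [ 0.499  -0.2649  0.11  ] [ 0.5153 -0.2583  0.11  ] [ 0.5367 -0.2478  0.11  ] 0.0413918395886051 24.352254724162346
0.118 [ 0.497  -0.2654  0.118 ] [ 0.5128 -0.259   0.118 ] [ 0.5336 -0.2488  0.118 ] 0.04021836823559819 24.35225472416235
0.1265 [ 0.4948 -0.2659  0.1265] [ 0.5101 -0.2597  0.1265] [ 0.5303 -0.2498  0.1265] 0.038971554923028215 24.352254724162385
```

```bash
python3 - <<'E'
from h import *
print(go([.4928,-.266,.079],112))
E
```

```text
(array([ -0.9,  -6.5, 170.9]), np.float64(-2.8))
```

```bash
python3 -m crank '[0.4,-1,-6.5,0,0,0,-3, 0.4,-1,-6.5,50,0,0,-3, 0.4,-1,-6.5,100,0,0,-3, 0.4,-1,-6.5,130,0,0,-3, 0.4,-1,-6.5,140,0,0,-3]' | grep -E "eef|contact";python3 - <<'E'
from h import *
st()
c=ctrl.camera_model("wrist");im=ctrl.snapshot("wrist"); cv2.imwrite("pics/w3.png",cv2.resize(im[100:384,100:420,::-1],(676,600),interpolation=cv2.INTER_CUBIC));np.save("pics/w3.npy",im)
print(go([.4928,-.266,.079],112))
E
```

```text
eef_pos: [0.4926, -0.2649, 0.1086]
contact_force: [-0.5, -0.9, 0.9]
6.7 [ 0.4926 -0.2649  0.1086] F [-0.53 -0.87  0.94] T [ 0.04  0.   -0.02] w 51.2 g 0.0 h 112.34 tilt [-0.0023  0.0015 -1.    ]
(array([ 0.2, -0.8, 29.6]), np.float64(0.3))
```

View pics/w3.png

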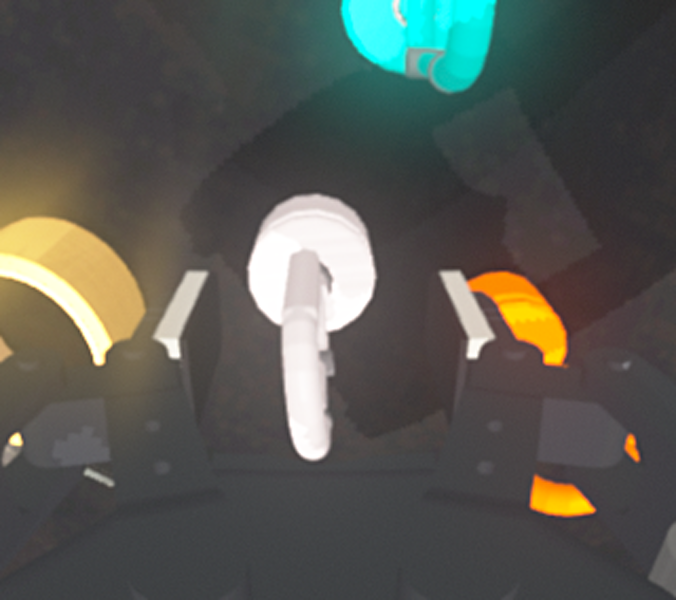

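The view shows the hook at (305,330), roughly 3 mm left of the finger centre line (322), with the spine near the camera and the fingers clear on both sides. I'll compute the offset and yaw.

```bash
python3 - <<'E'
from h import *
c=ctrl.camera_model("wrist"); s=ctrl.state(); k=320/676
F=lambda u,v:(100+u*k,100+v*k)
for z in (.108,.118,.1265):
  P=[wz(F(*p),z,c) for p in((304,322),(305,390),(312,440))]; d=P[2]-P[0]
  print(z,np.degrees(np.arctan2(d[1],d[0])),[ (s["ee_rot"].T@(p-s["eef_pos"])*1e3).round(1) for p in P],P[1])
P=[wz(F(*p),z,c) for p,z in (((302,255),.045),((304,300),.098))]; print("spine",[ (s["ee_rot"].T@(p-s["eef_pos"])*1e3).round(1) for p in P])
l,r=wz(F(248,265),.034,c),wz(F(376,265),.034,c); print("disc",np.linalg.norm(l-r),(l+r)/2,(s["ee_rot"].T@((l+r)/2-s["eef_pos"])*1e3).round(1),"far",wz(F(318,335),.034,c))
E
```

```text
0.108 24.892469558992552 [array([-6.2, -3.8,  0.6]), array([-27. ,  -3.8,   0.5]), array([-44.2,  -2.1,   0.5])] [ 0.5191 -0.2585  0.108 ]
0.118 24.892469558992566 [array([-1.1, -3.4, -9.4]), array([-20.4,  -3.5,  -9.5]), array([-36.4,  -1.9,  -9.5])] [ 0.5129 -0.2607  0.118 ]
0.1265 24.892469558992534 [array([  3.3,  -3.2, -17.9]), array([-14.8,  -3.2, -18. ]), array([-29.8,  -1.7, -18. ])] [ 0.5077 -0.2626  0.1265]
spine [array([-12.1,  -6.2,  63.5]), array([-4.7, -4. , 10.6])]
disc 0.04770852012517999 [ 0.5126 -0.2602  0.034 ] [-20.4  -3.   74.5] far [ 0.539 -0.247  0.034]
```

```bash
python3 -m crank '[0.4,1,-3.2,0,0,0,-1.5, 0.4,1,-3.2,15,0,0,-1.5, 0.4,1,-3.2,29,0,0,-1.5, 0.4,1,-3.2,29.5,0,0,-1.5, 0.4,1,-3.2,29.5,0,0,-1.5]' | grep -E "eef|contact"; python3 -m crank '[0.6,0,0,0,0,0,0, 0.75,0,0,0,0,0,0, 0.85,0,0,0,0,0,0, 1,0,0,0,0,0,0, 1,0,0,0,0,0,0]' 90;python3 - <<'E'
from h import *
st()
im=ctrl.snapshot("scene"); cv2.imwrite("pics/s3.png",cv2.resize(im[130:215,285:375,::-1],(630,595),interpolation=cv2.INTER_CUBIC))
E
```

```text
eef_pos: [0.4934, -0.27, 0.0804]
contact_force: [-0.0, -0.3, -0.0]
t: 8.0
eef_pos: [0.4936, -0.2704, 0.0809]
ee_rot: [[-0.915, -0.403, 0.0], [-0.403, 0.915, -0.001], [-0.0, -0.001, -1.0]]
contact_force: [-2.5, -2.9, 5.4]
grip_width: 0.0077
grip_force: 87.8
8.0 [ 0.4936 -0.2704  0.0809] F [-2.51 -2.91  5.38] T [-0.48  0.27 -0.  ] w 7.7 g 87.8 h 113.75 tilt [ 0.0005 -0.0005 -1.    ]
```

View pics/s3.png

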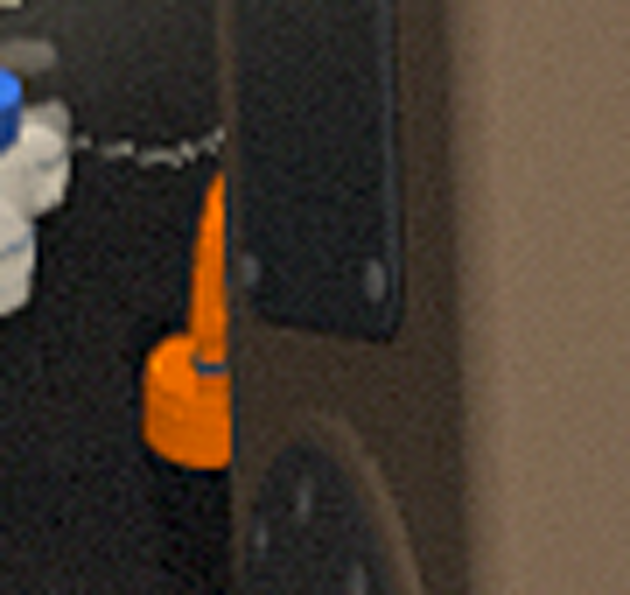

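The arm hides the weight in this view. I'll lift a little and check with the wrist camera.

```bash
python3 -m crank '[1,0,0,-10,0,0,0, 1,0,0,-30,0,0,0, 1,0,0,-50,0,0,0, 1,0,0,-60,0,0,0, 1,0,0,-60,0,0,0]' | grep -E "grip|contact";python3 - <<'E'
from h import *
im=ctrl.snapshot("wrist");ctrl.snapshot("wrist"); st()
im=ctrl.snapshot("wrist"); np.save("pics/w4.npy",im)
cv2.imwrite("pics/w4.png",cv2.resize(im[100:384,100:420,::-1],(676,600),interpolation=cv2.INTER_CUBIC))
E
```

```text
contact_force: [-0.2, 0.1, -4.1]
grip_width: 0.008
grip_force: 87.6
8.775 [ 0.4931 -0.2697  0.1401] F [-0.06  0.71 -5.92] T [-0.08  0.11  0.02] w 7.7 g 87.6 h 113.75 tilt [-0.0007  0.0005 -1.    ]
```

View pics/w4.png

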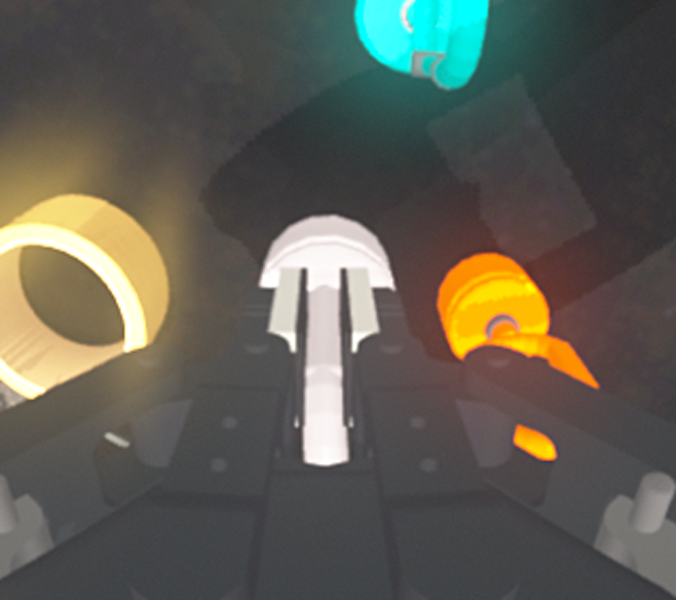

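```bash
python3 - <<'E'
from h import *
c=ctrl.camera_model("wrist"); s=ctrl.state(); k=320/676
F=lambda u,v:(100+u*k,100+v*k)
T=lambda p:(s["ee_rot"].T@(p-s["eef_pos"])*1e3).round(1)
z0=s["eef_pos"][2]-.0809
print("near bottom rim",T(wz(F(327,214),z0,c)),"near top rim",T(wz(F(327,241),z0+.034,c)), "hook tip far",T(wz(F(325,465),z0+.118,c)))
print("sides",T(wz(F(259,287),z0+.01,c)),T(wz(F(395,287),z0+.01,c)))
o=[.5229,.1163]; ex=np.array([.9968,-.0794])
print(z0, "approach",go([*(o-ex*(.025+.018+.045)),.16],85.4))
E
```

```text
near bottom rim [-2.5  2.6 80.9] near top rim [-1.   2.3 46.9] hook tip far [-21.9   1.4 -37.1]
sides [-27.8 -22.7  70.9] [-27.9  27.8  70.9]
0.058970354626983745 approach (array([-105.3,  383.1,  -19.8]), np.float64(28.3))
```

```bash
python3 -m crank '[1,0,0,-50,0,0,0, 1,0,0,-95,0,0,0, 1,-20,50,-95,0,0,5, 1,-45,110,-95,0,0,14, 1,-60,160,-95,0,0,22]' | grep -E "eef|grip|contact";python3 - <<'E'
from h import *
o=[.5229,.1163]; ex=np.array([.9968,-.0794])
st(); print("approach",go([*(o-ex*(.0255+.018+.045)),.235],85.4))
E
```

```text
eef_pos: [0.4834, -0.0976, 0.2349]
contact_force: [1.2, 1.2, -4.8]
grip_width: 0.0076
grip_force: 88.4
9.45 [ 0.4834 -0.0976  0.2349] F [ 1.25  1.24 -4.76] T [0.03 0.09 0.1 ] w 7.6 g 88.4 h 91.44 tilt [-0.0008  0.0004 -1.    ]
approach (array([ 43.1, 222.1,   0.1]), np.float64(6.0))
```

```bash
python3 -m crank '[1,14,60,0,0,0,2, 1,28,115,0,0,0,4, 1,38,170,0,0,0,6, 1,43,205,0,0,0,6, 1,43,222,0,0,0,6]' | grep -E "eef|grip|contact";python3 - <<'E'
from h import *
o=[.5229,.1163]; ex=np.array([.9968,-.0794])
print("approach",go([*(o-ex*(.0255+.018+.045)),.153],85.4))
E
```

```text
eef_pos: [0.4331, 0.1229, 0.235]
contact_force: [-0.2, -0.0, -4.7]
grip_width: 0.0077
grip_force: 88.4
approach (array([-1.6,  0.5, 82. ]), np.float64(0.5))
```

```bash
python3 -m crank '[1,-1,0.5,25,0,0,0.5, 1,-1,0.5,55,0,0,0.5, 1,-1,0.5,75,0,0,0.5, 1,-1,0.5,82,0,0,0.5, 1,-1,0.5,82,0,0,0.5]' | grep -E "eef|grip|contact";python3 - <<'E'
from h import *
c=ctrl.camera_model("wrist")
im=ctrl.snapshot("side"); a=cv2.resize(im[130:230,180:300,::-1],None,fx=4,fy=4,interpolation=cv2.INTER_CUBIC)
im=ctrl.snapshot("scene"); b=cv2.resize(im[110:260,170:260,::-1],(320,533),interpolation=cv2.INTER_CUBIC)
m=np.zeros((600,800,3),np.uint8); m[:400,:480]=a; m[:533,480:]=b; cv2.imwrite("pics/m5.png",m)
st()
o=[.5229,.1163]; ex=np.array([.9968,-.0794])
print("approach",go([*(o-ex*(.0255+.018+.045)),.153],85.4))
E
```

```text
eef_pos: [0.435, 0.1215, 0.1533]
contact_force: [1.2, -0.5, -5.4]
grip_width: 0.0078
grip_force: 88.3
10.8 [0.4356 0.1217 0.1541] F [ 0.43 -0.25 -4.79] T [0.03 0.09 0.02] w 7.6 g 88.3 h 85.25 tilt [ 0.0007  0.0001 -1.    ]
approach (array([1.1, 1.6, 1.1]), np.float64(-0.2))
```

View pics/m5.png

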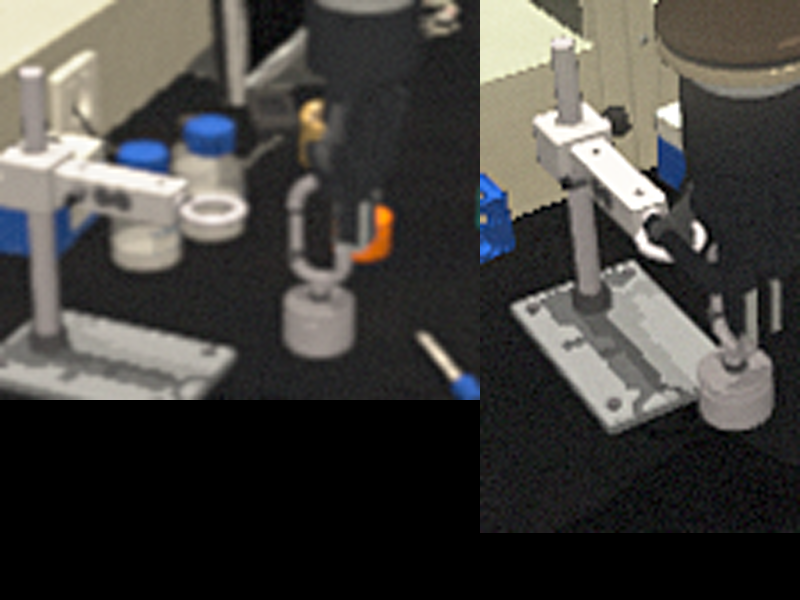

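The side crop shows the hook upright with its gate side (297,190–265) facing the ring, whose outer edge is at (246,212). I'll check the heights by projection.

```bash
python3 - <<'E'
from h import *
s=ctrl.state(); R=s["ee_rot"]; ex=-R[:,0]
def W(x,z): return s["eef_pos"]+ex*(x+25.5)/1e3+np.array([0,0,(z-80.9)/1e3])
px=lambda X:((proj("side",X)-[180,130])*4).round(0)
for n,x,z in (("disc bot",0,0),("disc top c",0,34),("disc L",24,17),("disc R",-24,17),("hook top",0,126.5),("gate mid out",21.5,84),("nose",18,96),("hinge",18,66),("spine",-22.5,98)): print(n,px(W(x,z)))
c=np.array([.5418,.1148])
for z in (.152,.156,.160): print("ring",z,px([*c,z]),px([*(c-ex[:2]*.023),z]))
E
```

```text
disc bot [320. 338.]
disc top c [321. 295.]
disc L [289. 309.]
disc R [352. 324.]
hook top [323. 173.]
gate mid out [293. 224.]
nose [298. 210.]
hinge [298. 249.]
spine [353. 218.]
ring 0.152 [215. 216.] [245. 223.]
ring 0.156 [215. 211.] [245. 217.]
ring 0.16 [215. 206.] [245. 212.]
```

```bash
python3 -m crank '[1,-10,1,0,0,0,0, 1,-22,1,0,0,0,0, 1,-30,1,0,0,0,0, 1,-34,1,0,0,0,0, 1,-38,1,0,0,0,0]' | grep -E "eef|contact"; python3 -m crank '[1,-2,0,0,0,0,0, 1,-4,0,0,0,0,0, 1,-6,0,0,0,0,0, 1,-8,0,0,0,0,0, 1,-8,0,0,0,0,0]' | grep -E "eef|contact"; python3 -c "
from h import *
st()"
```

```text
eef_pos: [0.4732, 0.1193, 0.1534]
contact_force: [-0.1, 0.3, -5.3]
eef_pos: [0.481, 0.1188, 0.1535]
contact_force: [-4.8, 1.9, -6.2]
12.05 [0.481  0.1188 0.1535] F [-4.77  1.87 -6.15] T [0.26 0.89 0.06] w 7.5 g 88.3 h 85.25 tilt [-0.0004 -0.     -1.    ]
```

```bash
python3 -m crank '[1,-2,0,0,0,0,0, 1,-4,0,0,0,0,0, 1,-6,0,0,0,0,0, 1,-8,0,0,0,0,0, 1,-8,0,0,0,0,0]' | grep -E "eef|contact"; python3 -m crank '[1,-2,0,0,0,0,0, 1,-4,0,0,0,0,0, 1,-6,0,0,0,0,0, 1,-7,0,0,0,0,0, 1,-7,0,0,0,0,0]' | grep -E "eef|contact"
```

```text
eef_pos: [0.4888, 0.118, 0.1534]
contact_force: [-3.4, 1.9, -8.3]
eef_pos: [0.496, 0.1175, 0.1534]
contact_force: [-3.7, -0.2, -9.8]
```

```bash
python3 -m crank '[1,-1,0,0,0,0,0, 1,-2,0,0,0,0,0, 1,-4,0,0,0,0,0, 1,-5,0,0,0,0,0, 1,-5,0,0,0,0,0]' | grep -E "eef|contact"; python3 - <<'E'
from h import *
im=ctrl.snapshot("side"); a=cv2.resize(im[150:230,200:280,::-1],(560,560),interpolation=cv2.INTER_CUBIC); cv2.imwrite("pics/m6.png",a); st()
E
```

```text
eef_pos: [0.5012, 0.1171, 0.1535]
contact_force: [-3.2, -0.2, -7.9]
13.975 [0.5012 0.1171 0.1536] F [-3.22 -0.4  -9.  ] T [-0.02  0.69  0.04] w 7.8 g 87.9 h 85.25 tilt [ 0.0004 -0.     -1.    ]
```

View pics/m6.png

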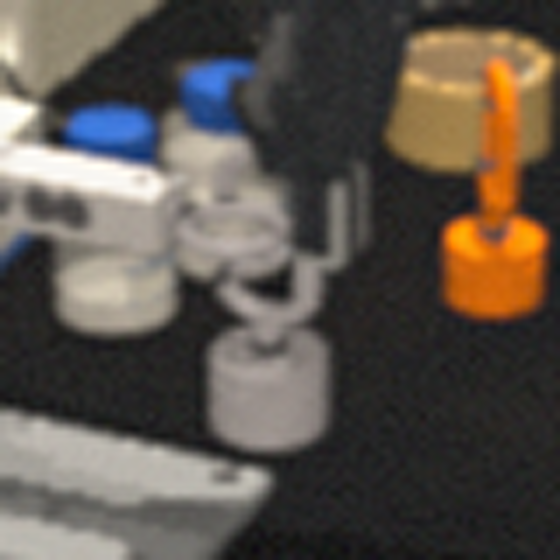

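The side view shows the ring's outer edge (285,240) inside the hook with the gate pushed in. Now I'll lower.

```bash
python3 -m crank '[1,0,0,3,0,0,0, 1,0,0,6,0,0,0, 1,0,0,9,0,0,0, 1,0,0,12,0,0,0, 1,0,0,14,0,0,0]' | grep -E "eef|contact"; python3 -m crank '[1,0,0,2,0,0,0, 1,1,0,5,0,0,0, 1,2,0,7,0,0,0, 1,3,0,9,0,0,0, 1,3,0,10,0,0,0]' | grep -E "eef|contact"
```

```text
eef_pos: [0.5017, 0.1172, 0.1396]
contact_force: [0.6, -0.4, -5.1]
eef_pos: [0.4979, 0.1174, 0.1294]
contact_force: [0.3, -1.2, -5.3]
```

```bash
python3 -m crank '[1,0,0,1,0,0,0, 1,0,0,2,0,0,0, 1,0.5,0,3,0,0,0, 1,0.5,0,4,0,0,0, 1,0.5,0,4,0,0,0]' | grep -E "eef|contact"; python3 -m crank '[1,0,0,0.5,0,0,0, 1,0,0,1,0,0,0, 1,0,0,1,0,0,0, 1,0,0,1,0,0,0, 1,0,0,1,0,0,0]' | grep -E "eef|contact"
```

```text
eef_pos: [0.4976, 0.1174, 0.1255]
contact_force: [-0.0, -0.5, -4.0]
eef_pos: [0.4976, 0.1174, 0.1246]
contact_force: [-0.3, 0.3, -4.3]
```

```bash
python3 -m crank '[1,0,0,0.5,0,0,0, 1,0,0,1,0,0,0, 1,0,0,1,0,0,0, 1,0,0,1,0,0,0, 1,0,0,1,0,0,0]' | grep -E "eef|contact"; python3 - <<'E'
from h import *
for _ in range(3): ctrl.snapshot("side"); print(ctrl.state()["contact_force"])
E
```

```text
eef_pos: [0.4976, 0.1174, 0.1236]
contact_force: [-0.4, -0.1, -4.7]
[-0.3008 -0.1187 -5.0537]
[-0.0703 -0.337  -4.4107]
[ 0.7452 -0.554  -3.9551]
```

```bash
python3 -m crank '[1,0,0,0.5,0,0,0, 1,0,0,1,0,0,0, 1,0,0,1,0,0,0, 1,0,0,1,0,0,0, 1,0,0,1,0,0,0]' | grep -E "eef|contact"; python3 - <<'E'
from h import *
for _ in range(3): ctrl.snapshot("side"); print(ctrl.state()["contact_force"])
E
```

```text
eef_pos: [0.4978, 0.1174, 0.1227]
contact_force: [-0.8, 0.2, 5.0]
[-0.9152  0.6072  5.4243]
[-1.4679 -0.8517  4.6317]
[-0.6275 -0.7194  4.8376]
```

```bash
python3 -m crank '[1,0,0,-0.4,0,0,0, 1,0,0,-0.4,0,0,0, 1,0,0,-0.4,0,0,0, 1,0,0,-0.4,0,0,0, 1,0,0,-0.4,0,0,0]' 20 | grep -E "eef|contact|grip"; python3 - <<'E'
from h import *
for _ in range(2): ctrl.snapshot("side"); print(ctrl.state()["contact_force"])
E
```

```text
eef_pos: [0.4977, 0.1174, 0.123]
contact_force: [-0.0, 0.3, 1.1]
grip_width: 0.0078
grip_force: 89.0
[ 0.6786 -0.1983  0.8913]
[ 0.767  -0.3162  0.8325]
```

```bash
python3 -m crank '[0.92,0,0,0,0,0,0, 0.90,0,0,0,0,0,0, 0.88,0,0,0,0,0,0, 0.85,0,0,0,0,0,0, 0.8,0,0,0,0,0,0]' 20 | grep -E "eef|contact|grip"; python3 -m crank '[0.7,0,0,0,0,0,0, 0.6,0,0,0,0,0,0, 0.55,0,0,0,0,0,0, 0.55,0,0,0,0,0,0, 0.55,0,0,0,0,0,0]' 20 | grep -E "eef|contact|grip"
```

```text
eef_pos: [0.4974, 0.1174, 0.1229]
contact_force: [0.2, -0.4, 0.3]
grip_width: 0.0173
grip_force: 0.0
eef_pos: [0.4976, 0.1174, 0.123]
contact_force: [-0.8, -0.3, -1.1]
grip_width: 0.038
grip_force: 0.0
```

```bash
python3 -m crank '[0.55,5,0,0,0,0,0, 0.55,15,0,0,0,0,0, 0.55,30,0,0,0,0,0, 0.55,50,0,0,0,0,0, 0.55,65,0,-10,0,0,0]' | grep -E "eef|contact|grip"; python3 -m crank '[0.55,0,0,-30,0,0,0, 0.55,0,0,-60,0,0,0, 0.55,0,0,-90,0,0,0, 0.55,0,0,-100,0,0,0, 0.55,0,0,-100,0,0,0]' | grep -E "eef|contact|grip"; python3 - <<'E'
from h import *
im=ctrl.snapshot("side"); a=cv2.resize(im[130:230,190:290,::-1],(400,400),interpolation=cv2.INTER_CUBIC)
b=im.astype(int)
for _ in range(10): ctrl.snapshot("wrist")
im=ctrl.snapshot("side"); print("change",np.abs(im[150:225,225:265].astype(int)-b[150:225,225:265]).mean())
im=ctrl.snapshot("scene"); c=cv2.resize(im[120:260,170:270,::-1],(400,560),interpolation=cv2.INTER_CUBIC)
m=np.zeros((560,800,3),np.uint8); m[:400,:400]=a; m[:,400:]=c; cv2.imwrite("pics/m7.png",m); st()
E
```

```text
eef_pos: [0.4306, 0.1227, 0.1329]
contact_force: [0.2, 0.4, -0.0]
grip_width: 0.0382
grip_force: 0.0
eef_pos: [0.4327, 0.1229, 0.2334]
contact_force: [-0.3, -0.4, -0.5]
grip_width: 0.0382
grip_force: 0.0
change 2.5682222222222224
21.9 [0.4328 0.1228 0.2329] F [-0.53 -0.11  0.18] T [-0. -0.  0.] w 38.2 g 0.0 h 85.25 tilt [-0.0001 -0.     -1.    ]
```

View pics/m7.png

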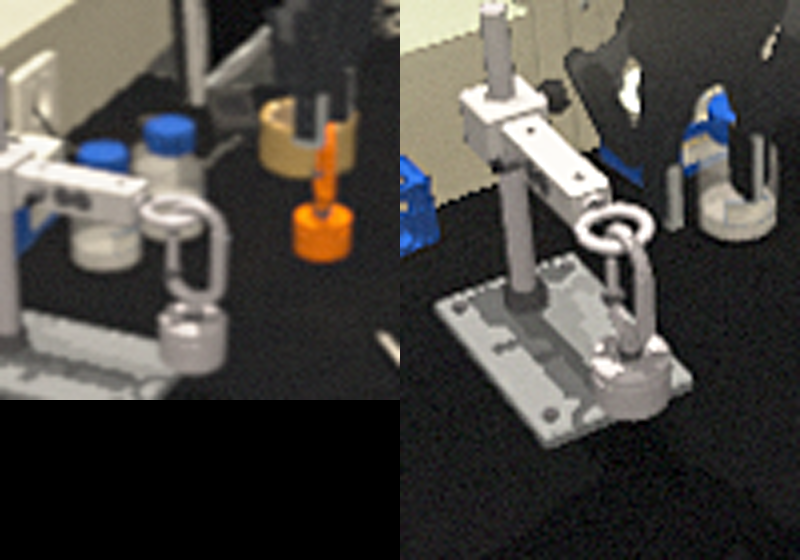

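Both views show the weight hanging from the ring's outer bar (side crop (195,205)), upright, with the gate shut and the gripper clear. I'll let any swing die out, check for stillness and then hand in.

```bash
for i in 1 2 3 4 5 6 7 8 9 10; do python3 -m crank '[0.55,0,0,0,0,0,0, 0.55,0,0,0,0,0,0, 0.55,0,0,0,0,0,0, 0.55,0,0,0,0,0,0, 0.55,0,0,0,0,0,0]' >/dev/null; done; python3 - <<'E'
from h import *
I=[ctrl.snapshot("side").astype(float) for _ in range(16)]
a,b,c=np.mean(I[:3],0),np.mean(I[6:9],0),np.mean(I[12:15],0)
w=np.s_[175:225,225:265]; q=np.s_[160:200,195:225]
print("weight",[np.abs(x-y)[w].mean().round(2) for x,y in((a,b),(b,c),(a,c))],"static",[np.abs(x-y)[q].mean().round(2) for x,y in((a,b),(b,c),(a,c))]); st()
E
```

```text
weight [np.float64(1.57), np.float64(1.58), np.float64(1.58)] static [np.float64(1.15), np.float64(1.18), np.float64(1.17)]
28.95 [0.4328 0.1228 0.2329] F [-0.39  0.34  0.35] T [-0.03  0.01 -0.02] w 38.4 g 0.0 h 85.25 tilt [-0.0001 -0.     -1.    ]
```

```bash
python3 -c "
from workcell import ctrl
print(ctrl.finish_job())"
```

```text
the job is handed in; nothing more can be done
None
```

The check weight hangs from the load cell's eye with the gate shut, the gripper is clear of it, and the job was handed in at about 29 s; no verdict came back.

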